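# Bring the infuser's drip dish to the mug

## Task

Pick the steel drip dish up off its wooden trivet by its arched handle, turn it a quarter turn, and hold it level just above the mug (within a few centimetres, not touching it) with its pouring lip over the middle of the mug's mouth, ready to drain. The infuser ball lies loose in the dish: keep it in the middle throughout, without touching it, and leave the mug and the other things around the trivet where they stand. Finish still holding the dish there, at rest; do not put it down.

Things in the scene. Friction and masses are not known exactly. Their poses are not given: they have to be found in the camera images.
- dish: round shallow steel dish with an arched handle, 140 mm across, 122 mm tall, 0.2-0.35 kg, loose on the trivet. Origin: centre of its underside, 13.5 mm above the worktop; z up, x points to the pouring lip (toward the robot at the start), y along the handle arch, which spans it from rim to rim. The floor slopes 8 degrees down to the middle (middle 9 mm, rim bead 23 mm above the underside)
- dish_grip (a point): middle of the straight wooden bar that tops the handle arch, straight above the dish's middle, 112 mm above its underside. The bar is 64 mm long (dish y), 13 mm thick (dish x), 20 mm tall: grip it from above across the 13 mm; 30 to 40 N is ample
- dish_lip (a point): tip of the pouring lip, 92 mm from the dish's middle along the dish's x, 20 mm above its underside
- dish_centre (a point): where the middle of the ball is when the ball lies in the middle of the dish, 28 mm above the dish's underside
- ball: steel tea infuser ball, 38 mm across, 0.05 kg, loose in the dish; origin at its centre; it rolls when the dish is tipped or jerked
- trivet: square slatted wooden trivet, 120 x 120 x 13.5 mm, fixed to the worktop; origin at the centre of its underside; at the start the dish's lip points along the trivet's -x, within 5 degrees, and the mug stands to the trivet's +y or -y side
- mug: white dotted mug with a handle, 93 mm tall, about 92 mm across without the handle, loose, standing about 190 mm from the trivet's middle, to its left or right; origin in its underside, 17 mm off the middle of the cup toward the handle
- mug_mouth (a point): middle of the mug's mouth, level with its rim, 93 mm above the worktop
- jar: white lidded sugar jar, 71 mm across, 92 mm tall, loose, on the side of the trivet opposite to the mug; not to be moved; origin in the centre of its underside
- shaker: small shaker, 41 mm across, 75 mm tall, loose, in front of the trivet; not to be moved; origin in the centre of its underside
- lemon: lemon, 78 x 55 x 56 mm, loose, behind the trivet; not to be moved; origin in the centre of its underside
Not all that is in view belongs to the job. There is more than one size of the trivet; the one meant has the size given above.

How it is judged:
By the outcome, as a careful person would: the job done as asked, in the order asked, and still so for the second after the job is handed in, while the arm keeps its last pose, push and grip.
It also fails if it takes over 51 s, if anything falls off the work surface, if the arm or the gripper's body presses on something with over 40 N, if the wrist force passes 120 N, or if a joint passes its speed limit or range.

## Robot

A 6-joint arm with a two-finger parallel gripper is mounted at the origin on a cart in front of the work surface, level with it; the furniture and walls round the work are solid. World frame = base frame: x ahead of the robot, y to its left, z up, the work surface at z = 0. Lengths are in m, angles in rad, forces in N, time in s.
With the tool pointing down it reaches from about 0.35 to 0.875 m from the base axis. Payload 4.2 kg.
Tool frame: the origin (TCP) lies midway between the tips of the shut fingers; the grasp point (between the pads) lies 19 mm behind it; z points along the fingers, y is the line along which they close (so a half turn about z gives the same grasp; the last joint's range is limited). The gripper opens to 87 mm and grips with 3 to 60 N. Pads are 19 mm wide; open, the fingers measure 117 mm over their backs; the gripper's body (75 mm by 190 mm) begins 51 mm behind the grasp point.
Start: joints at [1.464, 0.385, 0.008, 0, -1.194, -0.259], TCP at [0.224, 0.584, 0.223] pointing down, gripper open.
Joint ranges: [-3.14, 3.14], [-1.21, 2.06], [-1.07, 1.41], [-3.16, 2.05], [-2.99, -0.16], [-3.1, 3.1]. Speed limits (rad/s): [2.79, 2.79, 3.14, 3.14, 3.14, 3.14].

## Interface

Orientations are given as a 3x3 rotation matrix whose columns are the frame's x, y, z axes.
In Python, from workcell import arm, vision gives the robot as it stands. Calls block until the motion is done:
- arm.move_to(position, orientation): joint-space move of the TCP to a pose.
- arm.move_l(position, rotation=None, velocity=0.15, guard=None): straight line of the TCP; rotation=None keeps the orientation; velocity is the mean speed in m/s. With guard (N) it stops when the force on the tool has changed by that much, and returns True; else False.
- arm.move_joints(angles): joint-space move.
- arm.command_gripper(opening, grasp_force=None): finger opening in m; grasp_force is the grip in N (None keeps the last); returns when the fingers have stopped.
- arm.wait(seconds).
- arm.ik(position, orientation): joint angles nearest the present ones, or None.
- vision.camera(name): name is "scene" or "top" or "wrist"; returns the picture (384x512x3 uint8, red, green, blue); there is no depth.
- vision.calibration(name): a dict with "fx", "fy", "cx", "cy" (pixels), "world_from_camera" (4x4, takes a point from camera to world coordinates); the wrist camera has in their place "hand_eye" (4x4, takes a point from camera to tool coordinates, whose origin is the TCP and whose axes are the flange's). Camera axes: x right, y down, z forward; pixel columns grow to the right and rows downward; lengths in m; the calibration is good to about 2 mm. A picture is of the moment at which its call begins: read the wrist's pose just before it. calibration takes no time and is no camera call.
A pose or a line that the arm cannot do raises arm.IKError and nothing moves.
- arm.sign_off(): hands the job in; it is judged then, once.
Readings, each from a call of its own:
- arm.get_clock(): time.
- arm.get_joints(): joint angles.
- arm.get_qvel(): joint speeds.
- arm.get_joint_torque(): joint torques, N m.
- arm.get_ee_pos(): TCP position.
- arm.get_orientation(): TCP orientation.
- arm.get_ft_force(): force on the tool from outside, world axes, zero at the start.
- arm.get_torque(): the same for the moment, N m.
- arm.get_grip_width(): finger opening in m.
- arm.get_finger_force(): force on a finger pad.
Only numpy, scipy, OpenCV 4.12 (cv2) and the standard library are available. Lean on these libraries where they do the work, as an engineer would, in place of code of your own. Each camera call takes 0.05 s, during which the arm holds its last target. There are 200 camera calls.

## Working session

There is one attempt and no reset: what is moved stays moved. The work goes in short steps, each a Python script; the robot and the scene stay as the last script left them, time stands still between calls to the robot, and variables do not carry over. Pictures are saved under pics/ and viewed, at most 10 in all, crops included, and the job is handed in when it is done.

```bash
mkdir -p pics; ls; python3 - <<'E'
from workcell import arm, vision
import cv2, numpy as np
np.set_printoptions(precision=4,suppress=True)
for n in ("scene","top"):
    im=vision.camera(n); cv2.imwrite(f"pics/{n}0.png",im[:,:,::-1])
    c=vision.calibration(n); print(n,c)
print(arm.get_clock(),arm.get_orientation(),vision.calibration("wrist"))
E
```

```text
pics
scene {'fx': 477.45906639732056, 'fy': 477.45906639732056, 'cx': 264.11141920385535, 'cy': 188.1294010761021, 'world_from_camera': array([[ 0.4705, -0.5081,  0.7214, -0.5163],
       [-0.8823, -0.259 ,  0.393 , -0.6404],
       [-0.0128, -0.8214, -0.5702,  0.8935],
       [ 0.    ,  0.    ,  0.    ,  1.    ]])}
top {'fx': 387.43658150763076, 'fy': 387.43658150763076, 'cx': 260.6274172728458, 'cy': 193.40914858308955, 'world_from_camera': array([[ 0.0116, -0.9949,  0.1004,  0.3538],
       [-0.9999, -0.0118, -0.0023, -0.0604],
       [ 0.0034, -0.1003, -0.9949,  1.3237],
       [ 0.    ,  0.    ,  0.    ,  1.    ]])}
0.1 [[ 0.9338 -0.3579 -0.0006]
 [-0.3579 -0.9338 -0.0019]
 [ 0.0001  0.0019 -1.    ]] {'fx': 294.15715965976, 'fy': 294.15715965976, 'cx': 253.96687758546412, 'cy': 192.80124661959903, 'hand_eye': array([[ 0.0003, -0.9631, -0.269 ,  0.0744],
       [ 1.    ,  0.0001,  0.0005,  0.0005],
       [-0.0004, -0.269 ,  0.9631, -0.1612],
       [ 0.    ,  0.    ,  0.    ,  1.    ]])}
```

View pics/top0.png

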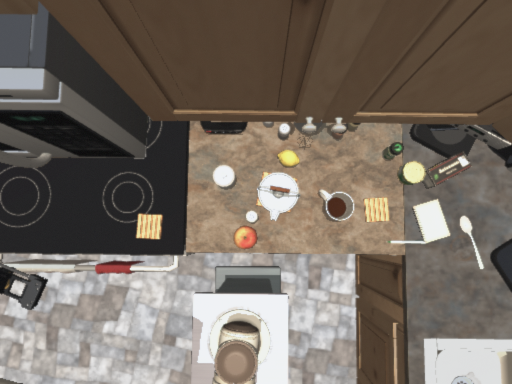

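View pics/scene0.png

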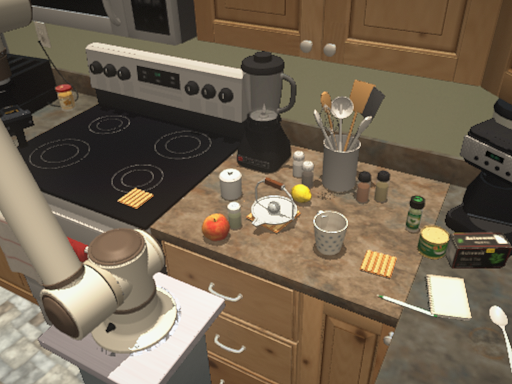

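The top view shows the dish on its trivet at (278,193), lip pointing down towards the robot. The mug is at (339,207), on the robot's right, and its handle is at (325,196).

Things that could be mistaken:
- **Trivet:** the small trivets at (149,227) and (376,209), against the one under the dish at (278,193), which has the right size.
- **Jar:** the white jar at (223,176), against the shaker at (252,216). There are further shakers at (285,130), (310,125) and (338,125).
- **Others:** the apple at (245,237) is a distractor, and the lemon is at (288,158).

I choose the dish at (278,193) and the mug at (339,207). I'll make coarse positions and check them in a close crop.

```bash
cat > h.py <<'E'
from workcell import arm, vision
import cv2, numpy as np
np.set_printoptions(precision=4,suppress=True)
def cam(name):
    c=dict(vision.calibration(name))
    if name=="wrist":
        T=np.eye(4); T[:3,:3]=arm.get_orientation(); T[:3,3]=arm.get_ee_pos()
        c["world_from_camera"]=T@c["hand_eye"]
    return c
def ray(c,u,v):
    W=c["world_from_camera"]; d=W[:3,:3]@np.array([(u-c["cx"])/c["fx"],(v-c["cy"])/c["fy"],1.])
    return W[:3,3],d
def onz(c,uv,z):
    o,d=ray(c,*uv); return (o+d*(z-o[2])/d[2])
def proj(c,p):
    q=np.linalg.inv(c["world_from_camera"])@np.append(p,1); return np.array([c["fx"]*q[0]/q[2]+c["cx"],c["fy"]*q[1]/q[2]+c["cy"]])
def cross(c1,uv1,c2,uv2):
    o1,d1=ray(c1,*uv1);o2,d2=ray(c2,*uv2)
    A=np.c_[d1,-d2]; s=np.linalg.lstsq(A,o2-o1,rcond=None)[0]
    a,b=o1+d1*s[0],o2+d2*s[1]; return (a+b)/2,np.linalg.norm(a-b)
E
python3 - <<'E'
from h import *
ct=cam("top");cs=cam("scene")
print("dish",onz(ct,(278,191),.036),"lip",onz(ct,(274,219),.034),"bar",onz(ct,(279.5,190),.1355))
print("mug",onz(ct,(339,207),.093),"jar",onz(ct,(223,176),.092),"lemon",onz(ct,(288,158),.05),"shaker",onz(ct,(252,216),.075))
print("blender base",onz(ct,(224,126),.1),"crockscene",onz(cs,(338,190),0),"blender base",onz(cs,(265,165),0))
im=cv2.imread("pics/top0.png")[140:250,200:360]
cv2.imwrite("pics/crop1.png",cv2.resize(im,None,fx=5,fy=5,interpolation=cv2.INTER_CUBIC))
E
```

```text
dish [ 0.4925 -0.1214  0.036 ] lip [ 0.3989 -0.1088  0.034 ] bar [ 0.4849 -0.1213  0.1355]
mug [ 0.4374 -0.3132  0.093 ] jar [0.5327 0.0581 0.092 ] lemon [ 0.602  -0.1533  0.05  ] shaker [ 0.4063 -0.0364  0.075 ]
blender base [0.6946 0.0576 0.1   ] crockscene [ 0.714  -0.2437  0.    ] blender base [0.7419 0.04   0.    ]
```

View pics/crop1.png

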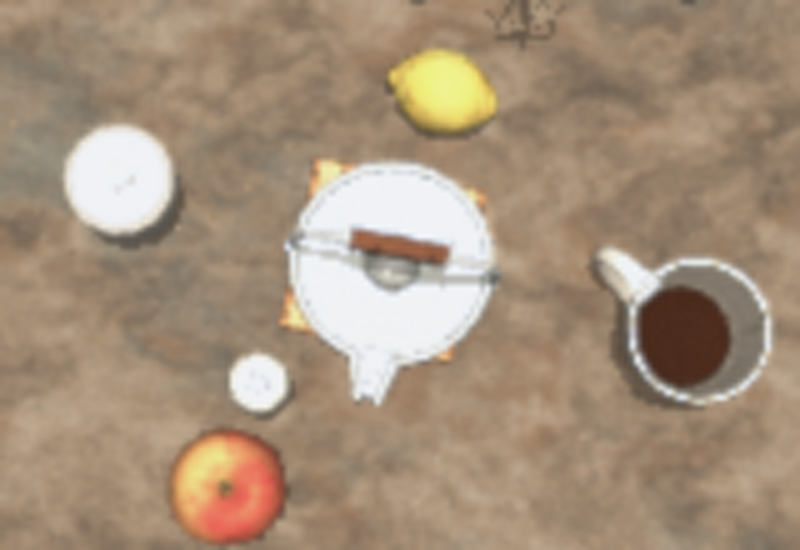

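The crop confirms the choice. The dish is centred near crop (392,262), with its lip at (369,400), its bar at (350..448, 237..252) and the ball below the bar. The large trivet's corners show around the dish. The mug's mouth is at crop (700,331) and its handle is at (610,262). Next I'll move the wrist camera above the dish.

```bash
cat >> h.py <<'E'
def R(yaw): # tool down, tool y horizontal along heading yaw
    y=np.array([np.cos(yaw),np.sin(yaw),0]); z=np.array([0,0,-1.]); return np.c_[np.cross(y,z),y,z]
E
python3 - <<'E'
from h import *
lip=np.radians(172.)
for s in (0,np.pi):
    a=arm.ik([.487,-.121,.32],R(lip+s)); b=arm.ik([.449,-.222,.22],R(lip+s+np.pi/2)); 
    print(s,R(lip+s)[:,0],a,b)
s=0 if False else None
E
```

```text
0 [-0.1392 -0.9903 -0.    ] [ 0.0806  0.1149 -0.113   0.     -1.3429 -0.2202] [-0.1345  0.175  -0.2934  0.     -1.1024  1.5656]
3.141592653589793 [0.1392 0.9903 0.    ] [ 0.0806  0.1149 -0.113   0.     -1.3429  2.9214] [-0.1345  0.175  -0.2934  0.     -1.1024 -1.576 ]
```

```bash
python3 - <<'E'
from h import *
lip=np.radians(172.)
t=arm.get_clock()
arm.move_to([.33,.30,.33],R(lip)); arm.move_to([.47,-.14,.36],R(lip))
arm.wait(.2)
c=cam("wrist"); im=vision.camera("wrist"); cv2.imwrite("pics/w1.png",im[:,:,::-1]); np.save("w1.npy",c["world_from_camera"])
print(arm.get_clock()-t,arm.get_ee_pos(),proj(c,[.485,-.121,.1355]),proj(c,[.437,-.313,.093]))
E
```

```text
3.1667 [ 0.4701 -0.1394  0.36  ] [245.3896 183.3702] [261.2825  29.5216]
```

View pics/w1.png

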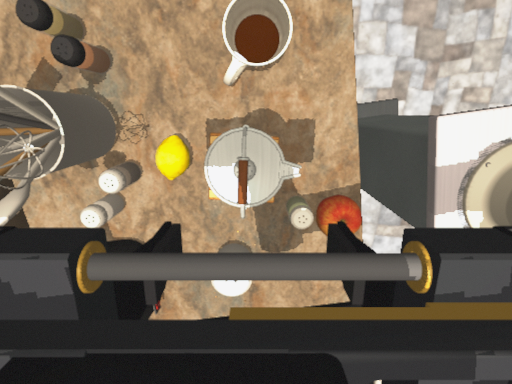

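The wrist view shows the dish at about (246,167), its bar from (243,160) to (243,203), the lip tip at (299,171) and the mug's mouth at (257,30) with its handle at (235,70). Next I'll measure these with masks.

```bash
python3 - <<'E'
from h import *
im=cv2.imread("pics/w1.png"); c=cam("wrist"); c["world_from_camera"]=np.load("w1.npy"); ct=cam("top"); cs=cam("scene")
hsv=cv2.cvtColor(im,cv2.COLOR_BGR2HSV)
# bar
roi=np.zeros(im.shape[:2],np.uint8); roi[150:212,225:262]=1
m=((hsv[...,1]>90)&((hsv[...,0]<18))).astype(np.uint8)*roi
n,l,s,ce=cv2.connectedComponentsWithStats(m); k=1+s[1:,4].argmax(); m=(l==k).astype(np.uint8)
bx=cv2.minAreaRect(cv2.findContours(m,0,1)[0][0]); print("bar",s[k],bx)
q=cv2.boxPoints(bx); W=np.array([onz(c,p,.1355) for p in q]); print(W[:,:2],"centre",W.mean(0))
# dish: bright low saturation, roi
roi=np.zeros(im.shape[:2],np.uint8); roi[120:213,198:304]=1
m=((hsv[...,1]<45)&(hsv[...,2]>120)).astype(np.uint8)*roi
n,l,s,ce=cv2.connectedComponentsWithStats(m); k=1+s[1:,4].argmax(); print("dish",s[k])
cn=max(cv2.findContours((l==k).astype(np.uint8),0,1)[0],key=cv2.contourArea)[:,0]
P=np.array([onz(c,p,.0365)[:2] for p in cn])
def circ(P,r0=None):
    for _ in range(6):
        A=np.c_[2*P,np.ones(len(P))]; x=np.linalg.lstsq(A,(P**2).sum(1),rcond=None)[0]
        r=np.sqrt(x[2]+x[:2]@x[:2]); e=np.linalg.norm(P-x[:2],axis=1)-r; P=P[abs(e)<max(.003,1.5*np.median(abs(e)))]
    return x[:2],r,len(P)
print("dish circle",circ(P))
ctr=circ(P)[0]
far=P[np.linalg.norm(P-ctr,axis=1)>.082]; far=far[far[:,0]<ctr[0]]; print("lip pts",far.mean(0),len(far),np.degrees(np.arctan2(*(far.mean(0)-ctr)[::-1])))
# mug rim outer
for nm,cc,I,b in (("w",c,im,(0,70,215,300)),("t",ct,cv2.imread("pics/top0.png"),(188,224,324,358))):
    h=cv2.cvtColor(I,cv2.COLOR_BGR2HSV); roi=np.zeros(I.shape[:2],np.uint8); roi[b[0]:b[1],b[2]:b[3]]=1
    m=((h[...,1]<40)&(h[...,2]>195)).astype(np.uint8)*roi
    v,u=np.nonzero(m); P=np.array([onz(cc,p,.093)[:2] for p in zip(u,v)]); x=circ(P); print("mug",nm,x)
o=cv2.resize(im[0:220,190:310],None,fx=2.7,fy=2.7,interpolation=cv2.INTER_CUBIC)
o2=o.copy()
for p in (np.append(ctr,.0365),W.mean(0),np.append(x[0],.093),np.append(far.mean(0),.0335)):
    g=(proj(c,p)-[190,0]+.5)*2.7; cv2.drawMarker(o2,tuple(int(t) for t in g),(0,255,0),0,8,1)
cv2.imwrite("pics/w1c.png",np.hstack([o,o2]))
E
```

```text
bar [238 160  10  44 358] ((242.37269592285156, 181.57415771484375), (8.277209281921387, 43.04148864746094), 1.7899105548858643)
[[ 0.4997 -0.0951]
 [ 0.4889 -0.1537]
 [ 0.4781 -0.1518]
 [ 0.4885 -0.0931]] centre [ 0.4888 -0.1234  0.1355]
dish [ 204  125   97   88 4953]
dish circle (array([ 0.4878, -0.1225]), np.float64(0.06817311690244106), 133)
lip pts [ 0.401 -0.107] 23 169.8733887897656
mug w (array([ 0.4427, -0.3151]), np.float64(0.044273557780137564), 419)
mug t (array([ 0.4426, -0.3117]), np.float64(0.04644203452746552), 53)
```

View pics/w1c.png

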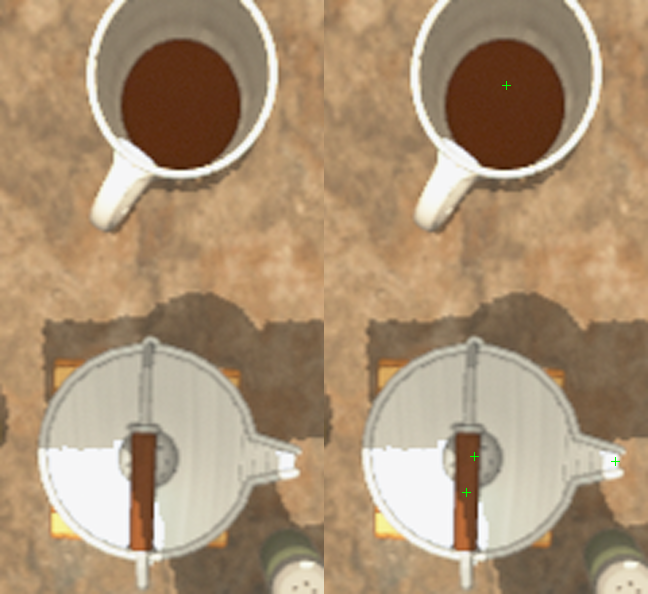

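The bar, rim circle and lip agree: grip at (0.488,-0.123), lip heading 170°. I'll descend, grip at 35 N and lift gently.

```bash
python3 - <<'E'
from h import *
yaw=np.radians(169.9); g=np.array([.4883,-.123])
arm.move_to([*g,.20],R(yaw)); arm.command_gripper(.045,5)
print("guard",arm.move_l([*g,.1065],velocity=.06,guard=8), arm.get_ee_pos())
arm.command_gripper(.022)
arm.command_gripper(0.0,35); arm.wait(.2)
print(arm.get_clock(),arm.get_grip_width(),arm.get_finger_force(),arm.get_ft_force(),arm.get_torque())
arm.move_l([*g,.1215],velocity=.02); arm.wait(.3)
print(arm.get_clock(),arm.get_ee_pos(),arm.get_grip_width(),arm.get_ft_force(),arm.get_torque())
c=cam("wrist"); im=vision.camera("wrist"); np.save("w2.npy",c["world_from_camera"])
s=vision.camera("scene")[150:270,210:370]; s=cv2.resize(s,(384*160//120,384))
cv2.imwrite("pics/w2.png",np.vstack([im[:200],s[:,:512]])[:,:,::-1])
E
```

```text
guard False [ 0.4886 -0.123   0.1069]
7.9 0.012387165876985521 34.995857225731015 [ 0.7955  0.1626 -0.575 ] [-0.1009 -0.2474 -0.0066]
9.1 [ 0.4882 -0.123   0.1214] 0.012554780790389795 [ 0.4078 -0.6179 -2.4699] [ 0.1301 -0.0417  0.0306]
```

View pics/w2.png

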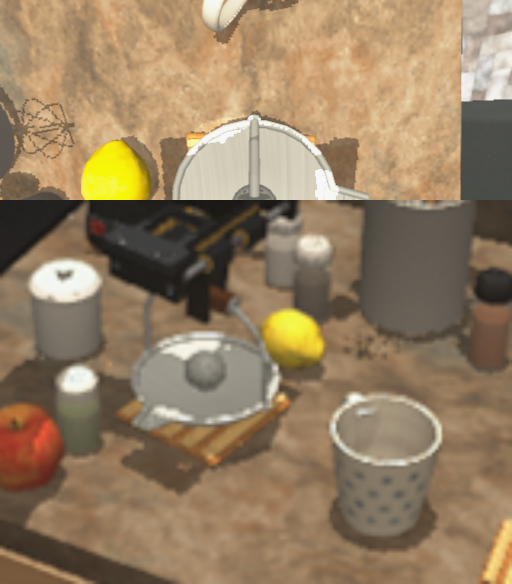

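The dish is held level, clear of the trivet, with the ball in the middle and about 2.5 N on the tool. I'll lift it, turn it 90° while easing toward the mug, and look again before the final lowering.

```bash
python3 - <<'E'
from h import *
yaw=np.radians(169.9)+np.pi/2; mug=np.array([.4427,-.3135])
p=mug-.092*np.array([np.cos(yaw),np.sin(yaw)]); print(p)
arm.move_l([.4883,-.123,.2165],velocity=.04)
print(arm.get_clock())
arm.move_l([*p,.2165],R(yaw),velocity=.02); arm.wait(.5)
print(arm.get_clock(),arm.get_ee_pos(),arm.get_orientation()[:,1],arm.get_grip_width(),arm.get_ft_force(),arm.get_torque())
t=vision.camera("top"); s=vision.camera("scene"); 
cv2.imwrite("pics/top3.png",t[:,:,::-1]);cv2.imwrite("pics/scene3.png",s[:,:,::-1])
c=cam("wrist"); w=vision.camera("wrist"); np.save("w3.npy",c["world_from_camera"]); cv2.imwrite("pics/w3.png",w[:,:,::-1])
A=cv2.resize(t[160:240,290:370],(380,380),interpolation=cv2.INTER_CUBIC);B=cv2.resize(s[150:270,250:370],(380,380),interpolation=cv2.INTER_CUBIC)
w=cv2.resize(w[:200],(520,203)); w=np.hstack([w,np.zeros((203,240,3),np.uint8)])
cv2.imwrite("pics/c3.png",np.vstack([np.hstack([A,B]),w])[:,:,::-1])
E
```

```text
[ 0.4588 -0.2229]
11.725
17.5833 [ 0.4588 -0.2229  0.2165] [-0.1754 -0.9845  0.    ] 0.012509514246109016 [-0.3779 -0.1356 -3.2298] [-0.0587  0.0006  0.0239]
```

View pics/c3.png

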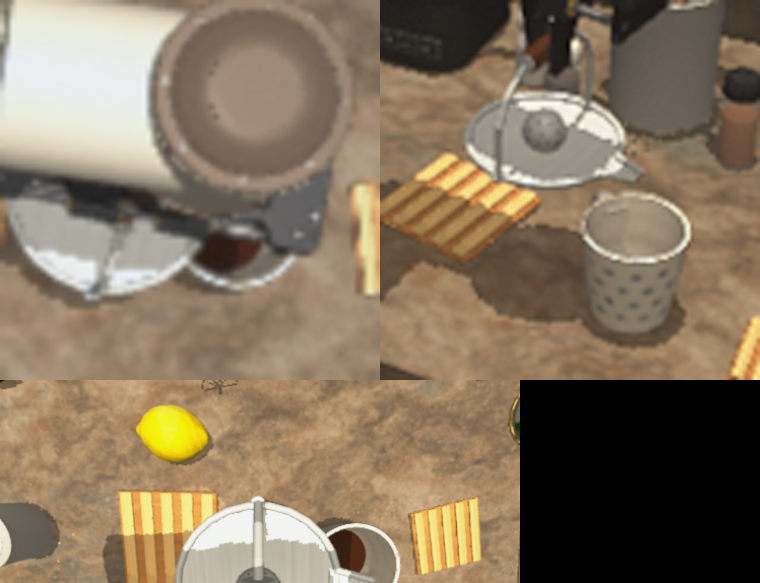

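The scene crop shows the ball in the middle of the dish and the lip tip at about scene px (332,204.6), above the mug's rim, whose centre is near (330.5,222.6). I'll check both by ray against the expected position.

```bash
python3 - <<'E'
from h import *
cs=cam("scene")
print("lip",onz(cs,(332.3,204.9),.1431),proj(cs,[.4427,-.3135,.1431]))
def circ(P):
    for _ in range(8):
        A=np.c_[2*P,np.ones(len(P))]; x=np.linalg.lstsq(A,(P**2).sum(1),rcond=None)[0]
        r=np.sqrt(x[2]+x[:2]@x[:2]); e=np.linalg.norm(P-x[:2],axis=1)-r; P=P[abs(e)<max(.002,1.5*np.median(abs(e)))]
    return x[:2],r,len(P)
for f in ("scene0","scene3"):
    h=cv2.cvtColor(cv2.imread(f"pics/{f}.png"),cv2.COLOR_BGR2HSV)
    m=(h[...,1]<45)&(h[...,2]>185); roi=np.zeros_like(m); roi[208:236,310:352]=1
    v,u=np.nonzero(m&roi); print(f,"mug",circ(np.array([onz(cs,q,.093)[:2] for q in zip(u,v)])))
im=cv2.imread("pics/scene3.png")[185:245,300:360]; cv2.imwrite("pics/c4.png",cv2.resize(im,(600,600),interpolation=cv2.INTER_CUBIC))
E
```

```text
lip [ 0.4463 -0.3183  0.1431] [330.07   205.1319]
scene0 mug (array([ 0.4398, -0.318 ]), np.float64(0.043858701268142106), 73)
scene3 mug (array([ 0.4396, -0.3178]), np.float64(0.04401829659399961), 51)
```

View pics/c4.png

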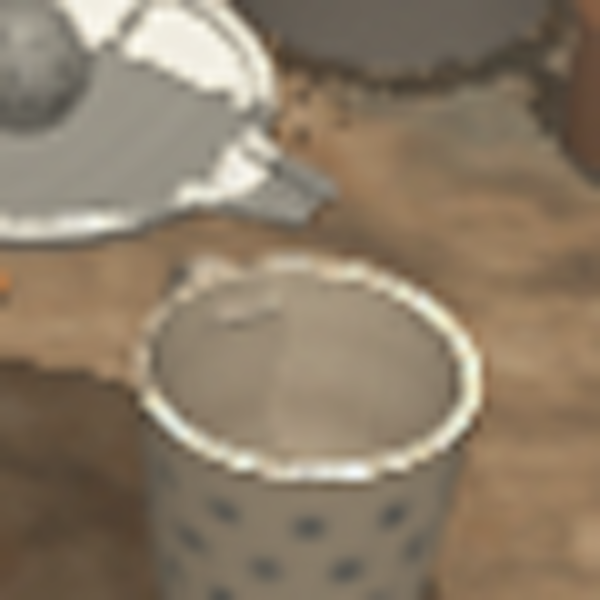

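The crop shows the lip tip at (324,206) and the mug's rim intact and untouched. The cameras agree to a few millimetres. I'll nudge by (-2,-1) mm, lower to about 17 mm above the rim, settle and check.

```bash
python3 - <<'E'
from h import *
arm.move_l([.4566,-.2241,.203],velocity=.015); arm.wait(1.0)
print(arm.get_clock(),arm.get_ee_pos(),arm.get_grip_width(),arm.get_finger_force(),arm.get_ft_force(),abs(arm.get_qvel()).max())
s=vision.camera("scene")[130:280,200:400]; cv2.imwrite("pics/f.png",cv2.resize(s,(800,600),interpolation=cv2.INTER_CUBIC)[:,:,::-1])
E
```

```text
19.8 [ 0.4566 -0.2241  0.203 ] 0.012850091560414705 34.995467187836766 [-0.3518  0.0899 -2.2649] 0.0018445544958073884
```

View pics/f.png

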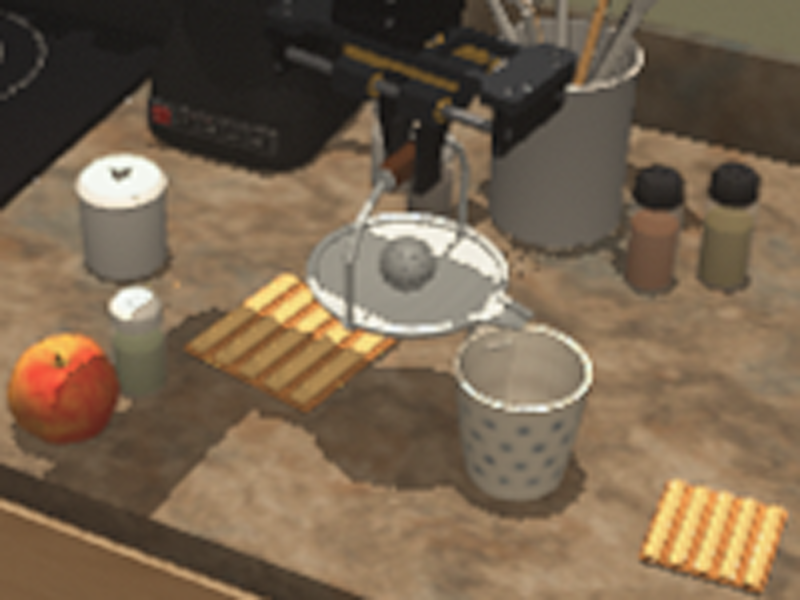

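The dish is level with the ball in the middle at (408,262). The lip at (520,315) is above the mug's mouth, and nothing else has moved.

```bash
python3 -c "
from workcell import arm
print(arm.sign_off())"
```

```text
the job is handed in; nothing more can be done
None
```

The job is handed in: the dish is gripped at 35 N, turned a quarter turn and held level and at rest, about 17 mm above the mug. The camera estimates put its lip within a few millimetres of the mouth's middle; the ball is in the middle, and nothing else moved.

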